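# Spring open the paint cupboard's push-to-open door and swing it wide

### The job

Open the sage-green door of the paint cupboard the way you would with painty hands: press its front near the edge that meets the white door until the push-to-open catch lets go, take your hand back so that it springs ajar, then with a fingertip behind its edge swing it wide open, about square to the cupboard, and let go. Go gently, pinch and lift nothing, keep the white door shut, and leave the paint jar, the mug, the roll of tape and the spray bottle where they stand.

Things in the scene. Friction and masses are not known exactly. Their poses are not given: they have to be found in the camera images.
- cabinet: White cupboard fixed to the bench, 180 mm deep, 360 wide, 260 high, bare top. Origin: centre of its underside, on the bench; front looks along -x, y to the left of someone facing it, z up. Two overlay doors without handles, 16 mm thick: sage-green at y = 1.5 to 180 mm, white at y = -180 to -1.5 mm. Shut, their faces lie at x = -112 and -96 mm; the carcass's front edge is at x = -90 mm.
- green_door (a joint): Hinge of the green door, rad: 0 shut, growing as it opens to the front, stop at 1.8. It can be pressed in to -0.033; at about -0.025 (4 mm and 6 to 11 N at the meeting edge, more force nearer the hinge) the catch lets go and stays off. When the press ends, a spring plunger pushes the door out to 0.36; it may coast to 0.5. It swings with little friction and stays where left, or ajar if pushed back.
- green_press (a point): Point on the green door's front face, 155 mm from the hinge axis (23 mm from the meeting edge), 46 mm below the cupboard's top, 214 mm above the bench: a good place to press, square to the face. It moves with the door. The door is stiff, so any height along this edge does as well.
- green_hinge (a point): Point on the green door's upright hinge axis at the height of the door's top edge, 258 mm above the bench (2 mm below the cupboard's top). The axis lies in the plane of the door's back face at the cupboard's left side (cabinet x = -96 mm, y = +180 mm).
- green_edge (a point): Upper corner of the green door's back face at its free edge (which meets the white door), 178.5 mm from the hinge axis, 258 mm above the bench. It moves with the door. Ajar, it stands 60 to 90 mm out from its shut place: the gap behind the door is open from above and empty down to 105 mm below the cupboard's top, where the catch and shelf begin.
- white_door (a joint): Hinge of the white door, the same kind, rad: 0 shut on its own push-to-open catch; pressing this door would spring it too. It must stay shut.
- paint_jar: Closed blue paint jar with a black cap, 64 mm across, 85 mm high, loose. Origin: centre of its underside.
- mug: White mug with a handle, 80 mm across, 92 mm high, loose. Origin: centre of its underside.
- tape: Roll of yellow masking tape lying flat, 100 mm across, 36 mm high, loose. Origin: centre of its underside.
- spray_bottle: Clear spray bottle with a white trigger head, 68 mm across, 182 mm high, loose. Origin: centre of its underside.

How it is judged (in metres and radians):
On the way:
1. the sage-green door has been sprung and stands ajar, free of the robot (value of joint green_door between 0.2 and 0.9 rad and contact force between each of the fingers, the arm and cabinet below 0.5 N), for 0.1 s.
At the end, for the whole second after the job is handed in: The sage-green door stands at rest, open by more than 1.2 rad (about 70 degrees); the white door is still shut (under 0.03 rad); the jar, mug, tape and spray bottle stand within 15 mm of where they were (value of joint green_door above 1.2 rad and velocity of joint green_door between -0.05 and 0.05 rad/s and value of joint white_door below 0.03 rad and distance of each of paint_jar, mug, tape, spray_bottle from where it was at the start of the episode below 0.015 m); the robot touches nothing.
It fails at once if the white door comes open (value of joint white_door above 0.05 rad).
It fails at once if the cupboard or a door is pressed, shoved or gripped with more than 35 N (contact force between the fingers and cabinet above 35 N).
It fails at once if the paint jar, mug, tape or spray bottle is moved by more than 15 mm or lifted (distance of any of paint_jar, mug, tape, spray_bottle from where it was at the start of the episode above 0.015 m).
It also fails if it takes over 51 s, if anything falls off the work surface, if the arm or the gripper's body presses on something with over 40 N, if the wrist force passes 120 N, or if a joint passes its speed limit or range.

### The arm

A 6-joint arm with a two-finger parallel gripper is mounted at the origin on the work surface. World frame = base frame: x ahead of the robot, y to its left, z up, the work surface at z = 0. Lengths are in m, angles in degrees, forces in N, time in s.
With the tool pointing down it reaches from about 0.25 to 0.725 m from the base axis. Payload 9.7 kg.
Tool frame: the origin (TCP) lies where the fingers leave the gripper's body, on its centre line; the fingertips stand 73 mm ahead of it and the grasp point (between the pads) lies 54 mm ahead of it; z points along the fingers, y is the line along which they close (so a half turn about z gives the same grasp; the last joint's range is limited). The gripper opens to 85 mm and grips with 20 to 120 N. Pads are 22 mm wide; open, the fingers measure 114 mm over their backs; the gripper's body (76 mm by 85 mm) begins 54 mm behind the grasp point. The pads swing forward as they close: fully open they stand 13 mm farther back than shut.
Start: joints at [70.932, 4.979, 10.078, 95.1, 0, 90], TCP at [0.18, 0.52, 0.304] pointing down, gripper open.
Joint ranges: [-179.16, 179.16], [-48.56, 103.87], [-65.8, 70.77], [-126.05, 130.52], [-82.76, 87.17], [-180, 180]. Speed limits (degrees/s): [127.2, 127.2, 147.25, 180, 180, 180].

### API

Orientations are given as [roll, pitch, yaw] about the fixed x, y, z axes, in that order (R = Rz(yaw) Ry(pitch) Rx(roll)).
In Python, from workcell import sensors, imaging, bot gives the robot as it stands.
- The arm moves only by the tool apply_moves, never from a script. Its argument "rows" is a list of rows, each a list of 3 entries, a list of its own where there are three numbers: the shift along the tool's x, y, z in units of 10 cm (1.0 is 10 cm), then the turn, a rotation vector about the tool's x, y, z in units of 30 degrees (1.0 is 30 degrees), then the opening, from 0 (shut) to 1 (fully open). A call has 1 to 20 rows; each row is the pose to reach, as a shift and turn from the pose commanded when the call began, along the tool's axes at that moment; what a row does not reach only later rows make up. A row lasts 1/10 s, in which the tool goes at most 50 mm and 8.59 degrees, less where a joint would pass 70% of its speed; a pose out of reach is approached as far as the arm can. A call with a number of a shift or a turn outside -1 to 1 is refused whole. A call with a gripper value outside its range is refused whole. The fingers move at their own pace and stop on an object; "force" is the grip in N (left out, the last holds). Time passes only in rows, so rows that repeat a pose let the fingers close. It gives the time, the measured TCP pose, the force, the opening and the grip force at its end, in the units of the state.
- sensors.get_obs(): the state, without advancing time (a new reading comes with each control period).
- imaging.camera(name): name is "side" or "top"; returns (picture, depth): 384x512x3 uint8, red, green, blue; 384x512 float32, m along the optical axis (not along the pixel's ray), 0 where there is no reading.
- imaging.get_calibration(name): a dict with "intrinsics" (3x3 intrinsics, pixels), "world_from_camera" (4x4, takes a point from camera to world coordinates). Camera axes: x right, y down, z forward; pixel columns grow to the right and rows downward; lengths in m; the calibration is good to about 2 mm. A picture is of the moment at which its call begins. get_calibration takes no time and is no camera call.
- bot.job_done(): hands the job in; it is judged then, once.
The state is a dict: "time": time; "q": joint angles; "qd": joint speeds; "joint_efforts": joint torques, N m; "ee_pos": TCP position; "tcp_rot": TCP orientation; "wrist_force": force on the tool from outside, world axes, zero at the start; "torque": the same for the moment, N m; "opening": finger opening in m; "grasp_force": force on a finger pad.
Only numpy, scipy, OpenCV 4.12 (cv2) and the standard library are available. Lean on these libraries where they do the work, as an engineer would, in place of code of your own. Each camera call takes 0.05 s, during which the arm holds its last target. There are 200 camera calls.

## Working session

There is one attempt and no reset: what is moved stays moved. The work goes in short steps, Python scripts to look and compute and a tool call to move; the robot and the scene stay as the last step left them, time stands still between calls to the robot, and variables do not carry over. Pictures are saved under pics/ and viewed, at most 10 in all, crops included, and the job is handed in when it is done.

Besides the shell and the picture viewer there is one more tool, called as name([rows], argument=value, ...), one row to a line, values as JSON. apply_moves: Moves the arm, as the interface text tells. Its arguments: {"type":"object","properties":{"rows":{"type":"array"},"force":{"type":"number"}},"required":["rows"]}

```bash
mkdir -p pics; python3 - <<'E'
from workcell import sensors, imaging, bot
import cv2, numpy as np
o=sensors.get_obs(); print({k:np.round(o[k],3) for k in ("time","ee_pos","tcp_rot","opening","wrist_force")})
for n in ("side","top"):
    p,d=imaging.camera(n); cv2.imwrite(f"pics/{n}0.png",cv2.cvtColor(p,cv2.COLOR_RGB2BGR)); np.savez(f"{n}0.npz",p=p,d=d)
    c=imaging.get_calibration(n); print(n,np.round(c["intrinsics"],1).tolist(),np.round(c["world_from_camera"],3).tolist())
E
```

```text
{'time': np.float64(0.0), 'ee_pos': array([0.18 , 0.52 , 0.303]), 'tcp_rot': array([-179.927,   -0.   ,  160.932]), 'opening': np.float64(0.085), 'wrist_force': array([ 0.111, -0.338, -0.521])}
side [[410.0, 0.0, 260.3], [0.0, 410.0, 198.3], [0.0, 0.0, 1.0]] [[-0.998, -0.057, 0.036, 0.52], [-0.064, 0.649, -0.758, 0.674], [0.02, -0.759, -0.651, 0.771], [0.0, 0.0, 0.0, 1.0]]
top [[400.9, 0.0, 255.0], [0.0, 400.9, 201.4], [0.0, 0.0, 1.0]] [[0.006, -0.995, 0.098, 0.479], [-0.999, -0.003, 0.035, -0.037], [-0.034, -0.098, -0.995, 1.145], [0.0, 0.0, 0.0, 1.0]]
```

View pics/side0.png

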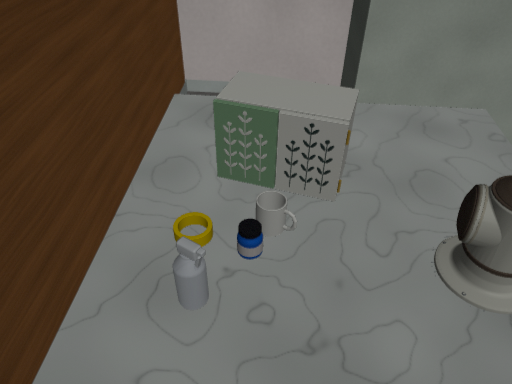

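View pics/top0.png

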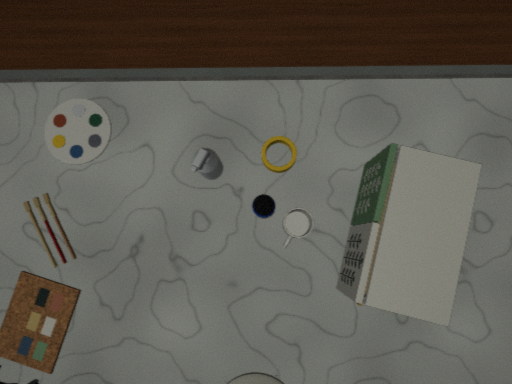

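The side view shows the cupboard, with the green door at about (247,143) and the white door at (312,150). The mug (272,213), jar (250,240), tape (193,229) and bottle (191,275) stand in front of it. In the top view the cupboard's top has corners near (398,146), (480,163), (447,323) and (365,303). The front faces image-left (+y) and the green door is on the far-x side.

```bash
cat > h.py <<'E'
import numpy as np, cv2
from workcell import sensors, imaging, bot
def cloud(n,d):
    c=imaging.get_calibration(n); K=np.array(c["intrinsics"]); T=np.array(c["world_from_camera"])
    v,u=np.mgrid[:d.shape[0],:d.shape[1]]
    P=np.stack([(u-K[0,2])/K[0,0]*d,(v-K[1,2])/K[1,1]*d,d],-1)@T[:3,:3].T+T[:3,3]
    P[d==0]=np.nan; return P
E
python3 - <<'E'
from h import *
z=np.load("top0.npz"); P=cloud("top",z["d"])
m=((P[...,2]>.245)&(P[...,2]<.275)&(P[...,1]<-.1)).astype(np.uint8)
m=cv2.morphologyEx(m,cv2.MORPH_OPEN,np.ones((3,3)))
Q=P[m>0]; print(len(Q),Q[:,2].mean())
r=cv2.minAreaRect(Q[:,:2].astype(np.float32)*1000); print("top rect mm",r,cv2.boxPoints(r).round(0).tolist())
m2=((P[...,2]>.02)&(P[...,1]>-.28)&(P[...,0]>.2)).astype(np.uint8)
n,l,s,c=cv2.connectedComponentsWithStats(m2)
for i in range(1,n):
    if s[i,4]>60:
        q=P[l==i]; print(s[i],q.min(0).round(3),q.max(0).round(3))
z=np.load("side0.npz"); P=cloud("side",z["d"]); h=cv2.cvtColor(z["p"],cv2.COLOR_RGB2HSV)
g=(h[...,0]>45)&(h[...,0]<85)&(h[...,1]>50)&(P[...,1]<-.1)&(P[...,2]>.03)&(P[...,2]<.25)
Q=P[g]; print("green",len(Q),np.nanmin(Q,0),np.nanmax(Q,0))
vx,vy,x0,y0=cv2.fitLine(Q[:,:2].astype(np.float32),cv2.DIST_HUBER,0,.001,.001).ravel(); print("line dir",vx,vy,"pt",x0,y0,np.degrees(np.arctan2(vy,vx)))
t=(Q[:,:2]-[x0,y0])@[vx,vy]; print("ext",np.percentile(t,[.5,99.5]))
E
```

```text
15548 0.2609527168467674
top rect mm ((500.74725341796875, -361.47882080078125), (203.68646240234375, 360.68170166015625), 76.19837951660156) [[301.0, -417.0], [652.0, -503.0], [700.0, -306.0], [350.0, -220.0]]
[261 136  35  36 478] [ 0.676 -0.11   0.02 ] [ 0.775 -0.014  0.043]
[190 148  32  31 703] [0.649 0.098 0.021] [0.72  0.164 0.188]
[ 336  190   47  120 3719] [ 0.336 -0.28   0.02 ] [ 0.597 -0.22   0.266]
[252 195  23  24 436] [ 0.543 -0.051  0.023] [0.601 0.01  0.092]
[282 208  32  40 315] [ 0.463 -0.152  0.021] [ 0.566 -0.072  0.099]
green 3128 [ 0.38089564 -0.3109184   0.03004901] [ 0.69905649 -0.22490385  0.24997807]
line dir 0.9700399 -0.24294576 pt 0.6037284 -0.28329712 -14.060465
ext [-0.21737287  0.09746604]
```

apply_moves([
  [[-0.25, -0.23, 0], [0, 0, 0.24], 0],
  [[-0.5, -0.46, 0], [0, 0, 0.47], 0],
  [[-0.75, -0.69, 0], [0, 0, 0.71], 0],
  [[-1, -0.92, 0], [0, 0, 0.94], 0],
  [[-1, -0.92, 0], [0, 0, 0.94], 0],
], force=20)

```text
time: 0.6
ee_pos: [0.2452, 0.3977, 0.3042]
tcp_rot: [180.0, 0.0, 132.4]
wrist_force: [0.4, 0.5, 0.5]
opening: 0.0118
grasp_force: 0.0
```

apply_moves([
  [[-0.25, -0.06, 0], [0, 0, 0.24], 0],
  [[-0.5, -0.12, 0], [0, 0, 0.47], 0],
  [[-0.75, -0.19, 0], [0, 0, 0.71], 0],
  [[-1, -0.25, 0], [0, 0, 0.94], 0],
  [[-1, -0.25, 0], [0, 0, 0.94], 0],
])

```text
time: 1.1
ee_pos: [0.2944, 0.3084, 0.3039]
tcp_rot: [180.0, 0.0, 104.3]
wrist_force: [-0.2, 0.1, -0.1]
opening: 0.0003
grasp_force: 0.0
```

apply_moves([
  [[-0.25, 0.06, 0], [0, 0, 0.24], 0],
  [[-0.5, 0.12, 0], [0, 0, 0.48], 0],
  [[-0.75, 0.19, 0], [0, 0, 0.71], 0],
  [[-1, 0.25, 0], [0, 0, 0.95], 0],
  [[-1, 0.25, 0], [0, 0, 0.95], 0],
])

```text
time: 1.6
ee_pos: [0.3436, 0.2183, 0.3038]
tcp_rot: [180.0, 0.0, 75.8]
wrist_force: [-0.4, 0.5, -0.7]
opening: 0.0001
grasp_force: 0.0
```

apply_moves([
  [[-0.25, 0.22, 0], [0, 0, 0], 0],
  [[-0.5, 0.45, 0], [0, 0, 0], 0],
  [[-0.75, 0.68, 0], [0, 0, 0], 0],
  [[-1, 0.9, 0], [0, 0, 0], 0],
  [[-1, 0.9, 0], [0, 0, 0], 0],
])

```text
time: 2.1
ee_pos: [0.4073, 0.0992, 0.3034]
tcp_rot: [-180.0, 0.0, 76.1]
wrist_force: [0.4, 1.1, -0.0]
opening: -0.0001
grasp_force: 0.0
```

apply_moves([
  [[-0.25, 0.22, 0], [0, 0, 0], 0],
  [[-0.5, 0.45, 0], [0, 0, 0], 0],
  [[-0.75, 0.68, 0], [0, 0, 0], 0],
  [[-1, 0.9, 0], [0, 0, 0], 0],
  [[-1, 0.9, 0], [0, 0, 0], 0],
  [[-1, 0.9, 0], [0, 0, 0], 0],
])

```text
time: 2.7
ee_pos: [0.4696, -0.0175, 0.3034]
tcp_rot: [-179.9, -0.0, 76.1]
wrist_force: [-0.3, 0.5, -0.3]
opening: -0.0
grasp_force: 0.0
```

apply_moves([
  [[-0.25, 0.22, 0], [0, 0, 0], 0],
  [[-0.5, 0.45, 0], [0, 0, 0], 0],
  [[-0.75, 0.68, 0], [0, 0, 0], 0],
  [[-1, 0.9, 0], [0, 0, 0], 0],
  [[-1, 0.9, 0], [0, 0, 0], 0],
])

```text
time: 3.2
ee_pos: [0.5338, -0.1377, 0.3029]
tcp_rot: [-180.0, 0.0, 76.1]
wrist_force: [-0.1, 1.7, -0.7]
opening: -0.0001
grasp_force: 0.0
```

apply_moves([
  [[-0.25, 0.25, 0.1], [0, 0, 0], 0],
  [[-0.5, 0.5, 0.18], [0, 0, 0], 0],
  [[-0.54, 0.52, 0.18], [0, 0, 0], 0],
  [[-0.54, 0.52, 0.18], [0, 0, 0], 0],
  [[-0.54, 0.52, 0.18], [0, 0, 0], 0],
])

```text
time: 3.7
ee_pos: [0.5699, -0.2003, 0.2865]
tcp_rot: [180.0, -0.0, 76.1]
wrist_force: [0.3, 0.1, 0.3]
opening: 0.0002
grasp_force: 0.0
```

```bash
python3 - <<'E'
from h import *
p,d=imaging.camera("side"); cv2.imwrite("pics/s1.png",cv2.cvtColor(cv2.resize(p[60:230,160:400],None,fx=3,fy=3),cv2.COLOR_RGB2BGR))
o=sensors.get_obs(); print(o["q"],o["ee_pos"],o["wrist_force"])
E
```

```text
[-1.93754104e+01  1.22076567e+01  1.62750420e+01  9.40286204e+01
  1.71246819e-02  8.44851254e+01] [ 0.56981973 -0.20032307  0.28670802] [ 0.32469078 -0.99475388  0.50224171]
```

View pics/s1.png

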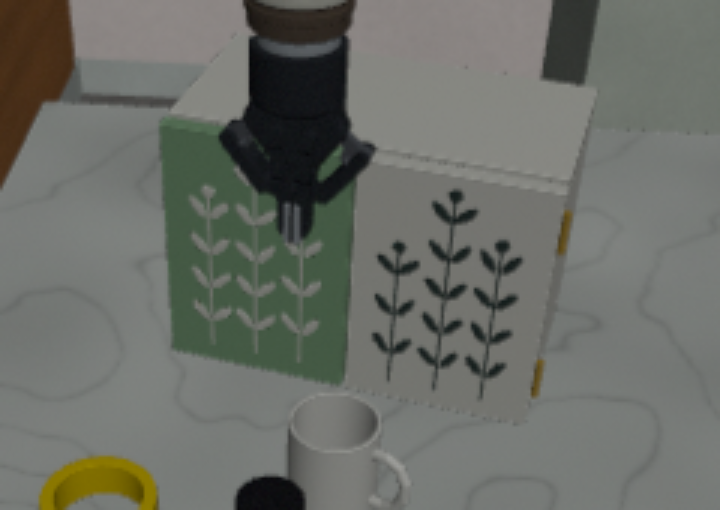

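The gripper hangs in front of the green door, near the meeting edge, with its tips at about (295,240). Its knuckles spread to ±60 mm, so I raise it to keep them above the white door and the cupboard top.

apply_moves([
  [[-0.1, 0, -0.15], [0, 0, 0], 0],
  [[-0.3, 0, -0.22], [0, 0, 0], 0],
  [[-0.45, 0, -0.22], [0, 0, 0], 0],
  [[-0.52, 0, -0.22], [0, 0, 0], 0],
  [[-0.55, 0, -0.22], [0, 0, 0], 0],
  [[-0.55, 0, -0.22], [0, 0, 0], 0],
  [[-0.55, 0, -0.22], [0, 0, 0], 0],
])

```text
time: 4.45
ee_pos: [0.5567, -0.2549, 0.3075]
tcp_rot: [-180.0, -0.0, 76.0]
wrist_force: [-0.4, -0.4, 0.0]
opening: 0.0001
grasp_force: 0.0
```

apply_moves([
  [[-0.02, 0, 0], [0, 0, 0], 0],
  [[-0.04, 0, 0], [0, 0, 0], 0],
  [[-0.05, 0, 0], [0, 0, 0], 0],
  [[-0.05, 0, 0], [0, 0, 0], 0],
])

```text
time: 4.85
ee_pos: [0.5555, -0.26, 0.3079]
tcp_rot: [-180.0, -0.0, 76.0]
wrist_force: [0.6, 3.0, -0.7]
opening: 0.0
grasp_force: 1.0
```

apply_moves([
  [[-0.01, 0, 0], [0, 0, 0], 0],
  [[-0.02, 0, 0], [0, 0, 0], 0],
  [[-0.02, 0, 0], [0, 0, 0], 0],
  [[-0.02, 0, 0], [0, 0, 0], 0],
])

```text
time: 5.25
ee_pos: [0.5551, -0.2613, 0.3078]
tcp_rot: [-180.0, -0.1, 76.1]
wrist_force: [0.8, 6.5, 0.7]
opening: 0.0003
grasp_force: 3.3
```

apply_moves([
  [[-0.01, 0, 0], [0, 0, 0], 0],
  [[-0.015, 0, 0], [0, 0, 0], 0],
  [[-0.015, 0, 0], [0, 0, 0], 0],
])

```text
time: 5.55
ee_pos: [0.5547, -0.2625, 0.3078]
tcp_rot: [-180.0, -0.1, 76.1]
wrist_force: [-0.1, 8.0, 0.2]
opening: -0.0001
grasp_force: 4.0
```

apply_moves([
  [[-0.01, 0, 0], [0, 0, 0], 0],
  [[-0.015, 0, 0], [0, 0, 0], 0],
  [[-0.015, 0, 0], [0, 0, 0], 0],
])

```text
time: 5.85
ee_pos: [0.5543, -0.2639, 0.3078]
tcp_rot: [-180.0, -0.1, 76.1]
wrist_force: [-0.6, 8.3, 0.5]
opening: -0.0
grasp_force: 4.1
```

apply_moves([
  [[-0.01, 0, 0], [0, 0, 0], 0],
  [[-0.01, 0, 0], [0, 0, 0], 0],
  [[-0.01, 0, 0], [0, 0, 0], 0],
])

```text
time: 6.15
ee_pos: [0.554, -0.2649, 0.3079]
tcp_rot: [-179.9, -0.1, 76.1]
wrist_force: [-1.3, 8.1, -0.0]
opening: 0.0001
grasp_force: 4.0
```

apply_moves([
  [[-0.01, 0, 0], [0, 0, 0], 0],
  [[-0.01, 0, 0], [0, 0, 0], 0],
  [[-0.01, 0, 0], [0, 0, 0], 0],
])

```text
time: 6.45
ee_pos: [0.5538, -0.2653, 0.3079]
tcp_rot: [-179.9, -0.2, 76.1]
wrist_force: [-0.5, 11.0, 0.9]
opening: -0.0002
grasp_force: 5.7
```

apply_moves([
  [[0.2, 0, 0], [0, 0, 0], 0],
  [[0.55, 0, 0], [0, 0, 0], 0],
  [[0.9, 0, 0], [0, 0, 0], 0],
  [[1, 0, 0], [0, 0, 0], 0],
  [[1, 0, -0.2], [0, 0, 0], 0],
  [[1, 0, -0.6], [0, 0, 0], 0],
  [[1, 0, -0.6], [0, 0, 0], 0],
  [[1, 0, -0.6], [0, 0, 0], 0],
  [[1, 0, -0.6], [0, 0, 0], 0],
  [[1, 0, -0.6], [0, 0, 0], 0],
])

```text
time: 7.45
ee_pos: [0.5777, -0.1702, 0.3667]
tcp_rot: [-179.9, 0.0, 76.0]
wrist_force: [-0.5, 0.1, 0.1]
opening: -0.0
grasp_force: 0.0
```

```bash
python3 - <<'E'
from h import *
p,d=imaging.camera("side"); cv2.imwrite("pics/s2.png",cv2.cvtColor(cv2.resize(p[60:230,160:400],None,fx=3,fy=3),cv2.COLOR_RGB2BGR))
P=cloud("side",d); hs=cv2.cvtColor(p,cv2.COLOR_RGB2HSV)
g=(hs[...,0]>45)&(hs[...,0]<85)&(hs[...,1]>50)&(P[...,1]<-.1)&(P[...,2]>.03)&(P[...,2]<.25)&(P[...,0]>.45)
Q=P[g]; vx,vy,x0,y0=cv2.fitLine(Q[:,:2].astype(np.float32),cv2.DIST_HUBER,0,.001,.001).ravel()
print(len(Q),x0,y0,"door angle rad",-(np.arctan2(vy,vx)+np.radians(13.9)))
o=sensors.get_obs(); print(o["time"],o["ee_pos"],o["wrist_force"])
E
```

```text
2337 0.60734856 -0.22400966 door angle rad 0.4716248242018226
7.5 [ 0.57771179 -0.17015806  0.36681473] [-0.30699937  0.48159638  0.33526536]
```

View pics/s2.png

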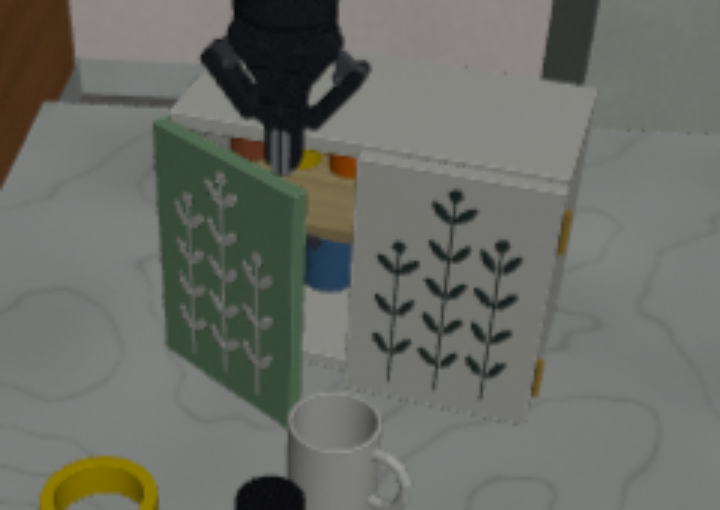

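The door stands ajar at about 0.47 rad, with its free edge at about (303,195–420) in the crop. The white door is shut, and the tips are above the door top. Next I go over and behind the edge.

apply_moves([
  [[-0.3, 0, 0], [0, 0, 0], 0],
  [[-0.6, 0, 0], [0, 0, 0], 0],
  [[-0.8, 0, 0], [0, 0, 0], 0],
  [[-0.8, 0, 0], [0, 0, 0], 0],
  [[-0.8, 0, 0.1], [0, 0, 0], 0],
  [[-0.8, 0, 0.3], [0, 0, 0], 0],
  [[-0.8, 0, 0.5], [0, 0, 0], 0],
  [[-0.8, 0, 0.62], [0, 0, 0], 0],
  [[-0.8, 0, 0.62], [0, 0, 0], 0],
  [[-0.8, 0, 0.62], [0, 0, 0], 0],
])

```text
time: 8.5
ee_pos: [0.5586, -0.247, 0.3061]
tcp_rot: [-180.0, -0.0, 76.1]
wrist_force: [-0.1, -0.1, 0.4]
opening: 0.0001
grasp_force: 0.0
```

```bash
python3 - <<'E'
from h import *
o=sensors.get_obs(); p0=o["ee_pos"]; yaw=np.radians(o["tcp_rot"][2]); print(p0,o["wrist_force"])
X=np.array([np.cos(yaw),np.sin(yaw)]);Y=np.array([np.sin(yaw),-np.cos(yaw)])
H=np.array([.6959,-.3221]);ey=np.array([.9709,-.2395]);n=np.array([.2395,.9709])
for th in np.arange(.5,1.46,.1):
    r=.152; d=-ey*np.cos(th)+n*np.sin(th); t=ey*np.sin(th)+n*np.cos(th)
    q=H+r*d-.017*t; print(round(th,2),q.round(3),np.hypot(*q).round(3),"dx,dy units",((q-p0[:2])@X*10).round(2),((q-p0[:2])@Y*10).round(2))
E
```

```text
[ 0.55861504 -0.24704833  0.30607576] [-0.07590959 -0.08365743  0.43678373]
0.5 [ 0.572 -0.232] 0.618 dx,dy units 0.18 0.1
0.6 [ 0.582 -0.22 ] 0.622 dx,dy units 0.32 0.16
0.7 [ 0.593 -0.209] 0.629 dx,dy units 0.45 0.24
0.8 [ 0.605 -0.199] 0.637 dx,dy units 0.57 0.33
0.9 [ 0.617 -0.191] 0.646 dx,dy units 0.69 0.43
1.0 [ 0.631 -0.184] 0.657 dx,dy units 0.79 0.55
1.1 [ 0.645 -0.178] 0.669 dx,dy units 0.88 0.67
1.2 [ 0.659 -0.174] 0.682 dx,dy units 0.96 0.8
1.3 [ 0.675 -0.171] 0.696 dx,dy units 1.02 0.94
1.4 [ 0.69  -0.169] 0.71 dx,dy units 1.07 1.09
```

apply_moves([
  [[0.09, 0.05, 0], [0, 0, 0], 0],
  [[0.18, 0.1, 0], [0, 0, 0], 0],
  [[0.25, 0.13, 0], [0, 0, 0], 0],
  [[0.32, 0.16, 0], [0, 0, 0], 0],
  [[0.38, 0.2, 0], [0, 0, 0], 0],
  [[0.45, 0.24, 0], [0, 0, 0], 0],
  [[0.51, 0.28, 0], [0, 0, 0], 0],
  [[0.57, 0.33, 0], [0, 0, 0], 0],
  [[0.63, 0.38, 0], [0, 0, 0], 0],
  [[0.69, 0.43, 0], [0, 0, 0], 0],
  [[0.74, 0.49, 0], [0, 0, 0], 0],
  [[0.79, 0.55, 0], [0, 0, 0], 0],
])

```text
time: 9.7
ee_pos: [0.6316, -0.1839, 0.3059]
tcp_rot: [-180.0, 0.0, 76.0]
wrist_force: [-0.4, -0.5, 0.6]
opening: -0.0001
grasp_force: 0.2
```

apply_moves([
  [[0.05, 0.06, 0], [0, 0, 0], 0],
  [[0.09, 0.12, 0], [0, 0, 0], 0],
  [[0.13, 0.18, 0], [0, 0, 0], 0],
  [[0.17, 0.25, 0], [0, 0, 0], 0],
  [[0.2, 0.32, 0], [0, 0, 0], 0],
  [[0.23, 0.39, 0], [0, 0, 0], 0],
  [[0.26, 0.47, 0], [0, 0, 0], 0],
  [[0.28, 0.54, 0], [0, 0, 0], 0],
  [[0.28, 0.56, 0], [0, 0, 0], 0],
  [[0.28, 0.56, 0], [0, 0, 0], 0],
])

```text
time: 10.7
ee_pos: [0.6925, -0.1706, 0.3055]
tcp_rot: [-180.0, 0.0, 76.0]
wrist_force: [-0.1, -1.0, -0.0]
opening: 0.0001
grasp_force: 0.0
```

```bash
python3 - <<'E'
from h import *
p,d=imaging.camera("top"); cv2.imwrite("pics/t3.png",cv2.cvtColor(cv2.resize(p[100:340,220:500],None,fx=2.4,fy=2.4),cv2.COLOR_RGB2BGR))
o=sensors.get_obs(); print(o["time"],o["ee_pos"],o["wrist_force"])
E
```

```text
10.75 [ 0.69224457 -0.17065069  0.30567432] [0.38960633 0.00924389 0.90795271]
```

View pics/t3.png

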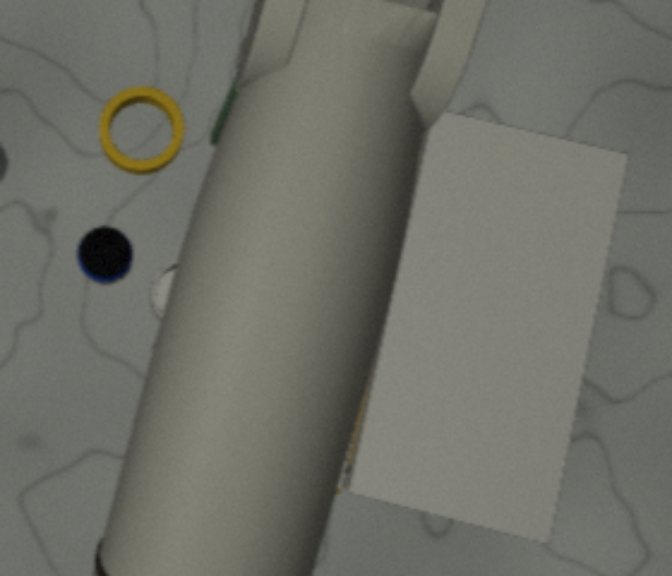

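The top view is mostly covered by the arm. A green sliver at about (225,115) is the door's edge, standing out in front. I back off and lift away.

apply_moves([
  [[0, -0.15, 0], [0, 0, 0], 0],
  [[0, -0.35, 0], [0, 0, 0], 0],
  [[0, -0.4, -0.2], [0, 0, 0], 0],
  [[0, -0.4, -0.6], [0, 0, 0], 0],
  [[0, -0.4, -1], [0, 0, 0], 0],
  [[0, -0.6, -1], [0, 0, 0], 0],
  [[0, -1, -1], [0, 0, 0], 0],
  [[0.2, -1, -1], [0, 0, 0], 0],
  [[0.2, -1, -1], [0, 0, 0], 0],
])

```text
time: 11.65
ee_pos: [0.5988, -0.1256, 0.4065]
tcp_rot: [180.0, -0.0, 76.1]
wrist_force: [0.4, 0.4, 0.2]
opening: -0.0
grasp_force: 0.0
```

apply_moves([
  [[0.3, -0.3, 0], [0, 0, 0], 0],
  [[0.6, -0.6, 0], [0, 0, 0], 0],
  [[1, -1, 0], [0, 0, 0], 0],
  [[1, -1, 0], [0, 0, 0], 0],
  [[1, -1, 0], [0, 0, 0], 0],
])

```text
time: 12.15
ee_pos: [0.5267, -0.0051, 0.407]
tcp_rot: [179.9, -0.0, 76.2]
wrist_force: [0.5, -0.6, 0.8]
opening: 0.0
grasp_force: 0.0
```

```bash
python3 - <<'E'
from h import *
p,d=imaging.camera("side"); cv2.imwrite("pics/s4.png",cv2.cvtColor(p,cv2.COLOR_RGB2BGR))
p,d=imaging.camera("top"); cv2.imwrite("pics/t4.png",cv2.cvtColor(cv2.resize(p[100:340,220:500],None,fx=2.4,fy=2.4),cv2.COLOR_RGB2BGR))
P=cloud("top",d); Q=P[(abs(P[...,2]-.258)<.012)&(P[...,0]>.64)&(P[...,1]>-.27)&(P[...,1]<-.1)]
f=cv2.fitLine(Q[:,:2].astype(np.float32),cv2.DIST_HUBER,0,.001,.001).ravel()
print(len(Q),f,"th",np.pi-abs(np.arctan2(abs(f[1]),f[0]*np.sign(f[1])))-np.radians(13.9))
E
```

```text
480 [ 0.087739    0.9961435   0.7119307  -0.20706095] th 1.4160476056692604
```

View pics/s4.png

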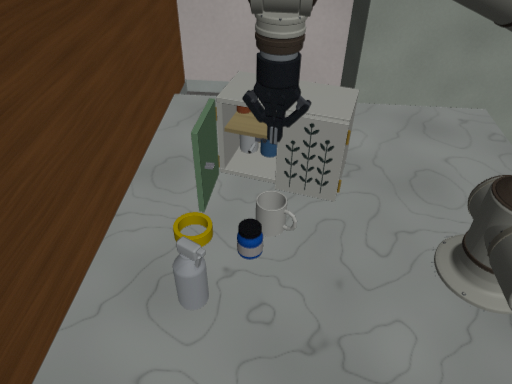

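View pics/t4.png

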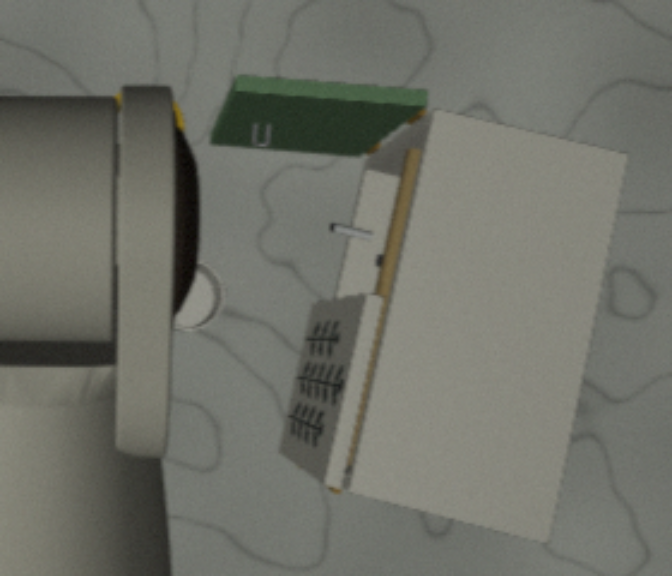

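The green door is open at about 1.42 rad, running from (235,85) to (428,100) in the top crop. The white door is shut, the objects stand in place, and the arm is clear of everything.

```bash
python3 -c "
from workcell import bot; print(bot.job_done())"
```

```text
the job is handed in; nothing more can be done
None
```

The green door was pressed, sprung ajar and swung open to about 1.42 rad; in the last pictures the white door was shut, the jar, mug, tape and bottle looked unmoved, and the arm was clear, so I handed the job in at about 12 s (no verdict was returned).

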